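# Count tubes off on the rocking pocket board

## Robot

A 6-joint arm with a two-finger parallel gripper is mounted at the origin on a cart in front of the work surface, level with it; the furniture and walls round the work are solid. World frame = base frame: x ahead of the robot, y to its left, z up, the work surface at z = 0. Lengths are in m, angles in rad, forces in N, time in s.
With the tool pointing down it reaches from about 0.3 to 1 m from the base axis. Payload 5.1 kg.
Tool frame: the origin (TCP) lies midway between the tips of the shut fingers; the grasp point (between the pads) lies 19 mm behind it (ctrl.grip_depth is the distance from the TCP to the grasp point, in m); z points along the fingers, y is the line along which they close (so a half turn about z gives the same grasp; the last joint's range is limited). The gripper opens to 95 mm and grips with 3 to 60 N. Pads are 20 mm wide; open, the fingers measure 119 mm over their backs; the gripper's body (75 mm by 180 mm) begins 59 mm behind the grasp point.
Start: joints at [-0.083, 0.124, 1.65, -0, 1.367, -0.083], TCP at [0.65, -0, 0.215] pointing down, gripper open.
Joint ranges: [-2.61, 2.61], [-1.02, 2.33], [0.03, 2.71], [-1.35, 4.49], [0.32, 2.68], [-2.91, 2.91]. Speed limits (rad/s): [2.57, 2.57, 3.14, 3.14, 3.14, 3.14].

## Interface

Orientations are given as a unit quaternion [w, x, y, z].
In Python, from cell import ctrl gives the robot as it stands.
- The arm moves only by the tool play_rows, never from a script. Its arguments are lists of equal length, an entry for each row: "rot": the turn, a rotation vector about the world's x, y, z in degrees, a list of three; "dp": the shift along the world's x, y, z in m, a list of three; "fingers": the closure, from 0 (fully open) to 1 (shut). A call has 1 to 8 rows; each row shifts and turns the commanded pose from where the row before left it; what a row does not reach is not made up. A row lasts 1/10 s, in which the tool goes at most 50 mm and 8.59 degrees, less where a joint would pass 70% of its speed; a pose out of reach is approached as far as the arm can. A call with a gripper value outside its range is refused whole. The fingers move at their own pace and stop on an object; "force" is the grip in N (left out, the last holds). Time passes only in rows, so rows that do not move let the fingers close. It gives the time, the measured TCP pose, the force, the opening and the grip force at its end, in the units of the state.
- ctrl.observe(): the state, without advancing time (a new reading comes with each control period).
- ctrl.capture(name): name is "scene" or "side" or "wrist"; returns a dict with "img" (400x640x3 uint8, red, green, blue), "fx", "fy", "cx", "cy" (pixels), "xyz" and "rotation" of the camera in the world. Camera axes: x right, y down, z forward; pixel columns grow to the right and rows downward; lengths in m; the calibration is good to about 2 mm. A picture is of the moment at which its call begins. There is no depth.
- ctrl.close_job(): hands the job in; it is judged then, once.
The state is a dict: "t": time; "q": joint angles; "joint_velocities": joint speeds; "effort": joint torques, N m; "ee_pos": TCP position; "tool_rot": TCP orientation; "wrist_force": force on the tool from outside, world axes, zero at the start; "wrist_torque": the same for the moment, N m; "finger_gap": finger opening in m; "grip_force": force on a finger pad.
Only numpy, scipy, OpenCV 4.12 (cv2) and the standard library are available. Lean on these libraries where they do the work, as an engineer would, in place of code of your own. Each camera call takes 0.05 s, during which the arm holds its last target. There are 200 camera calls.

## Task

Count three sample tubes off on the rocking board: lay the loose tube from the desk on the board with the others, lift the board's handle well up so that the tubes roll out of the channel and fill the three pockets, then push the handle well down so that the excess rolls back into the channel. Leave the board level, with one tube in each pocket and the other two in the channel at the handle end, and do not disturb the timer, the vial or the tape roll.

Things in the scene. Friction and masses are not known exactly. Their poses are not given: they have to be found in the camera images.
- stand: Dark steel stand of the counting board, fixed to the desk: base plate 150 x 150 x 10 mm with two upright cheeks. Origin at the centre of its underside on the desk; its x axis points level along the board from the handle end to the far end, y along the axle, z up. The axle lies 125 mm above the origin. The stand's place and yaw vary.
- board_axle (a point): Middle of the axle on which the board rocks; the frame tilts with it (x along the board away from the handle, y along the axle, z out of its face). In it the white tray spans x = -105..+105 mm, inside width 96, wall tops z = +22, underside z = -11.5 mm. From the handle end: channel, flat deck at z = +8 mm with three pockets, then plain deck from x = 57 to 100 mm. Tubes lie along y and roll along x.
- channel (a point): Middle of the floor of the channel, which takes up the handle end of the tray from x = -100 to -30 mm from the axle. Its floor slopes up by 6 degrees towards the deck: 0.6 mm above the axle line at the end wall, 8 mm (deck height) at x = -30.
- handle_grip (a point): Point on the axis of the board's round black handle, 16 mm in diameter, which sticks out 90 mm from the handle end of the tray along the board's -x, with a 19 mm ball on its end. Point 165 mm from the axle, 60 mm out from the tray wall and 25 mm short of the ball's centre. It moves on an arc about the axle; grip it from above across its sides; it pivots between the fingers.
- board (a joint): Tilt of the board in rad: 0 level (as at the start), positive with the handle and channel raised, negative with them lowered; stops at +0.45 and -0.45. Friction (0.25 N m, about 1.5 N at the handle) keeps it where it is left. A tube leaves the channel above about 0.13; slow tubes drop into empty pockets, fast ones may jump them; about 0.4, or some speed, takes a tube over a filled pocket.
- pocket1 (a point): Middle of the mouth of pocket 1 (of three, counted from the channel), level with the deck, x = -12 mm from the axle along the board. A cross groove 18 mm wide and 15.5 mm deep over the whole width; one tube fits it lying along y, then stands 0.5 mm proud of the deck, and stays in at any tilt.
- pocket2 (a point): Middle of the mouth of pocket 2 (of three, counted from the channel), level with the deck, x = +18 mm from the axle along the board. A cross groove 18 mm wide and 15.5 mm deep over the whole width; one tube fits it lying along y, then stands 0.5 mm proud of the deck, and stays in at any tilt.
- pocket3 (a point): Middle of the mouth of pocket 3 (of three, counted from the channel), level with the deck, x = +48 mm from the axle along the board. A cross groove 18 mm wide and 15.5 mm deep over the whole width; one tube fits it lying along y, then stands 0.5 mm proud of the deck, and stays in at any tilt.
- tube1_mid (a point): A capsule-shaped aluminium sample tube with a grey screw cap and round ends, 16 mm in diameter and 90 mm long, about 30 g, rolls freely. This point is its centre; its y axis runs along its length (cap at +y). At the start it lies in the board's channel with three others.
- tube2_mid (a point): A capsule-shaped aluminium sample tube with a grey screw cap and round ends, 16 mm in diameter and 90 mm long, about 30 g, rolls freely. This point is its centre; its y axis runs along its length (cap at +y). At the start it lies in the board's channel with three others.
- tube3_mid (a point): A capsule-shaped aluminium sample tube with a grey screw cap and round ends, 16 mm in diameter and 90 mm long, about 30 g, rolls freely. This point is its centre; its y axis runs along its length (cap at +y). At the start it lies in the board's channel with three others.
- tube4_mid (a point): A capsule-shaped aluminium sample tube with a grey screw cap and round ends, 16 mm in diameter and 90 mm long, about 30 g, rolls freely. This point is its centre; its y axis runs along its length (cap at +y). At the start it lies in the board's channel with three others.
- tube5_mid (a point): A capsule-shaped aluminium sample tube with a grey screw cap and round ends, 16 mm in diameter and 90 mm long, about 30 g, rolls freely. This point is its centre; its y axis runs along its length (cap at +y). At the start it lies loose on the desk, on the far side of the board from the handle.
- timer: White bench timer, 65 x 65 x 19 mm, lying on the desk in front of the board; a bystander. Origin at its underside's centre.
- vial: Small capped glass sample vial, 22 mm across, 58 mm tall, upright on the desk behind the board; a bystander. Origin at its underside's centre.
- tape: Roll of masking tape lying flat, 85 mm across, 19 mm high, on the desk to the left front; a bystander. Origin at its underside's centre.
There are look-alikes about, which are no part of the job. What is shaped like the part that bears tube5_mid but yellow is not meant.

How it is judged:
On the way, in this order (a step that is already met when the one before it is completed fails the run):
1. the loose tube lies on the board with the others (x of tube5_mid in the frame of board_axle between -0.104 and 0.104 m and z of tube5_mid in the frame of board_axle between -0.012 and 0.045 m and y of tube5_mid in the frame of board_axle between -0.05 and 0.05 m), for 0.2 s.
2. the handle is raised (over 0.2 rad) with all five tubes on the board (all of step 1 and value of joint board above 0.2 rad and x of tube1_mid in the frame of board_axle between -0.104 and 0.104 m and z of tube1_mid in the frame of board_axle between -0.012 and 0.045 m and y of tube1_mid in the frame of board_axle between -0.05 and 0.05 m and x of tube2_mid in the frame of board_axle between -0.104 and 0.104 m and z of tube2_mid in the frame of board_axle between -0.012 and 0.045 m and y of tube2_mid in the frame of board_axle between -0.05 and 0.05 m and x of tube3_mid in the frame of board_axle between -0.104 and 0.104 m and z of tube3_mid in the frame of board_axle between -0.012 and 0.045 m and y of tube3_mid in the frame of board_axle between -0.05 and 0.05 m and x of tube4_mid in the frame of board_axle between -0.104 and 0.104 m and z of tube4_mid in the frame of board_axle between -0.012 and 0.045 m and y of tube4_mid in the frame of board_axle between -0.05 and 0.05 m), for 0.2 s.
3. the handle is lowered (under -0.2 rad) with all five tubes on the board (all of step 1 and value of joint board below -0.2 rad and x of tube1_mid in the frame of board_axle between -0.104 and 0.104 m and z of tube1_mid in the frame of board_axle between -0.012 and 0.045 m and y of tube1_mid in the frame of board_axle between -0.05 and 0.05 m and x of tube2_mid in the frame of board_axle between -0.104 and 0.104 m and z of tube2_mid in the frame of board_axle between -0.012 and 0.045 m and y of tube2_mid in the frame of board_axle between -0.05 and 0.05 m and x of tube3_mid in the frame of board_axle between -0.104 and 0.104 m and z of tube3_mid in the frame of board_axle between -0.012 and 0.045 m and y of tube3_mid in the frame of board_axle between -0.05 and 0.05 m and x of tube4_mid in the frame of board_axle between -0.104 and 0.104 m and z of tube4_mid in the frame of board_axle between -0.012 and 0.045 m and y of tube4_mid in the frame of board_axle between -0.05 and 0.05 m), for 0.2 s.
At the end, for the whole second after the job is handed in: Each of the three pockets holds a tube (centre within 4 mm of the pocket's middle along the board and down in it), the other two tubes lie in the channel, the board is level within 0.07 rad, and all are at rest (((x of tube1_mid in the frame of board_axle between -0.016 and -0.008 m and z of tube1_mid in the frame of board_axle between -0.012 and 0.005 m and y of tube1_mid in the frame of board_axle between -0.05 and 0.05 m) or (x of tube2_mid in the frame of board_axle between -0.016 and -0.008 m and z of tube2_mid in the frame of board_axle between -0.012 and 0.005 m and y of tube2_mid in the frame of board_axle between -0.05 and 0.05 m) or (x of tube3_mid in the frame of board_axle between -0.016 and -0.008 m and z of tube3_mid in the frame of board_axle between -0.012 and 0.005 m and y of tube3_mid in the frame of board_axle between -0.05 and 0.05 m) or (x of tube4_mid in the frame of board_axle between -0.016 and -0.008 m and z of tube4_mid in the frame of board_axle between -0.012 and 0.005 m and y of tube4_mid in the frame of board_axle between -0.05 and 0.05 m) or (x of tube5_mid in the frame of board_axle between -0.016 and -0.008 m and z of tube5_mid in the frame of board_axle between -0.012 and 0.005 m and y of tube5_mid in the frame of board_axle between -0.05 and 0.05 m)) and ((x of tube1_mid in the frame of board_axle between 0.014 and 0.022 m and z of tube1_mid in the frame of board_axle between -0.012 and 0.005 m and y of tube1_mid in the frame of board_axle between -0.05 and 0.05 m) or (x of tube2_mid in the frame of board_axle between 0.014 and 0.022 m and z of tube2_mid in the frame of board_axle between -0.012 and 0.005 m and y of tube2_mid in the frame of board_axle between -0.05 and 0.05 m) or (x of tube3_mid in the frame of board_axle between 0.014 and 0.022 m and z of tube3_mid in the frame of board_axle between -0.012 and 0.005 m and y of tube3_mid in the frame of board_axle between -0.05 and 0.05 m) or (x of tube4_mid in the frame of board_axle between 0.014 and 0.022 m and z of tube4_mid in the frame of board_axle between -0.012 and 0.005 m and y of tube4_mid in the frame of board_axle between -0.05 and 0.05 m) or (x of tube5_mid in the frame of board_axle between 0.014 and 0.022 m and z of tube5_mid in the frame of board_axle between -0.012 and 0.005 m and y of tube5_mid in the frame of board_axle between -0.05 and 0.05 m)) and ((x of tube1_mid in the frame of board_axle between 0.044 and 0.052 m and z of tube1_mid in the frame of board_axle between -0.012 and 0.005 m and y of tube1_mid in the frame of board_axle between -0.05 and 0.05 m) or (x of tube2_mid in the frame of board_axle between 0.044 and 0.052 m and z of tube2_mid in the frame of board_axle between -0.012 and 0.005 m and y of tube2_mid in the frame of board_axle between -0.05 and 0.05 m) or (x of tube3_mid in the frame of board_axle between 0.044 and 0.052 m and z of tube3_mid in the frame of board_axle between -0.012 and 0.005 m and y of tube3_mid in the frame of board_axle between -0.05 and 0.05 m) or (x of tube4_mid in the frame of board_axle between 0.044 and 0.052 m and z of tube4_mid in the frame of board_axle between -0.012 and 0.005 m and y of tube4_mid in the frame of board_axle between -0.05 and 0.05 m) or (x of tube5_mid in the frame of board_axle between 0.044 and 0.052 m and z of tube5_mid in the frame of board_axle between -0.012 and 0.005 m and y of tube5_mid in the frame of board_axle between -0.05 and 0.05 m)) and ((x of tube1_mid in the frame of board_axle between -0.104 and -0.03 m and z of tube1_mid in the frame of board_axle between -0.012 and 0.034 m and y of tube1_mid in the frame of board_axle between -0.05 and 0.05 m) or (x of tube1_mid in the frame of board_axle between -0.016 and -0.008 m and z of tube1_mid in the frame of board_axle between -0.012 and 0.005 m and y of tube1_mid in the frame of board_axle between -0.05 and 0.05 m) or (x of tube1_mid in the frame of board_axle between 0.014 and 0.022 m and z of tube1_mid in the frame of board_axle between -0.012 and 0.005 m and y of tube1_mid in the frame of board_axle between -0.05 and 0.05 m) or (x of tube1_mid in the frame of board_axle between 0.044 and 0.052 m and z of tube1_mid in the frame of board_axle between -0.012 and 0.005 m and y of tube1_mid in the frame of board_axle between -0.05 and 0.05 m)) and ((x of tube2_mid in the frame of board_axle between -0.104 and -0.03 m and z of tube2_mid in the frame of board_axle between -0.012 and 0.034 m and y of tube2_mid in the frame of board_axle between -0.05 and 0.05 m) or (x of tube2_mid in the frame of board_axle between -0.016 and -0.008 m and z of tube2_mid in the frame of board_axle between -0.012 and 0.005 m and y of tube2_mid in the frame of board_axle between -0.05 and 0.05 m) or (x of tube2_mid in the frame of board_axle between 0.014 and 0.022 m and z of tube2_mid in the frame of board_axle between -0.012 and 0.005 m and y of tube2_mid in the frame of board_axle between -0.05 and 0.05 m) or (x of tube2_mid in the frame of board_axle between 0.044 and 0.052 m and z of tube2_mid in the frame of board_axle between -0.012 and 0.005 m and y of tube2_mid in the frame of board_axle between -0.05 and 0.05 m)) and ((x of tube3_mid in the frame of board_axle between -0.104 and -0.03 m and z of tube3_mid in the frame of board_axle between -0.012 and 0.034 m and y of tube3_mid in the frame of board_axle between -0.05 and 0.05 m) or (x of tube3_mid in the frame of board_axle between -0.016 and -0.008 m and z of tube3_mid in the frame of board_axle between -0.012 and 0.005 m and y of tube3_mid in the frame of board_axle between -0.05 and 0.05 m) or (x of tube3_mid in the frame of board_axle between 0.014 and 0.022 m and z of tube3_mid in the frame of board_axle between -0.012 and 0.005 m and y of tube3_mid in the frame of board_axle between -0.05 and 0.05 m) or (x of tube3_mid in the frame of board_axle between 0.044 and 0.052 m and z of tube3_mid in the frame of board_axle between -0.012 and 0.005 m and y of tube3_mid in the frame of board_axle between -0.05 and 0.05 m)) and ((x of tube4_mid in the frame of board_axle between -0.104 and -0.03 m and z of tube4_mid in the frame of board_axle between -0.012 and 0.034 m and y of tube4_mid in the frame of board_axle between -0.05 and 0.05 m) or (x of tube4_mid in the frame of board_axle between -0.016 and -0.008 m and z of tube4_mid in the frame of board_axle between -0.012 and 0.005 m and y of tube4_mid in the frame of board_axle between -0.05 and 0.05 m) or (x of tube4_mid in the frame of board_axle between 0.014 and 0.022 m and z of tube4_mid in the frame of board_axle between -0.012 and 0.005 m and y of tube4_mid in the frame of board_axle between -0.05 and 0.05 m) or (x of tube4_mid in the frame of board_axle between 0.044 and 0.052 m and z of tube4_mid in the frame of board_axle between -0.012 and 0.005 m and y of tube4_mid in the frame of board_axle between -0.05 and 0.05 m)) and ((x of tube5_mid in the frame of board_axle between -0.104 and -0.03 m and z of tube5_mid in the frame of board_axle between -0.012 and 0.034 m and y of tube5_mid in the frame of board_axle between -0.05 and 0.05 m) or (x of tube5_mid in the frame of board_axle between -0.016 and -0.008 m and z of tube5_mid in the frame of board_axle between -0.012 and 0.005 m and y of tube5_mid in the frame of board_axle between -0.05 and 0.05 m) or (x of tube5_mid in the frame of board_axle between 0.014 and 0.022 m and z of tube5_mid in the frame of board_axle between -0.012 and 0.005 m and y of tube5_mid in the frame of board_axle between -0.05 and 0.05 m) or (x of tube5_mid in the frame of board_axle between 0.044 and 0.052 m and z of tube5_mid in the frame of board_axle between -0.012 and 0.005 m and y of tube5_mid in the frame of board_axle between -0.05 and 0.05 m)) and value of joint board between -0.07 and 0.07 rad and velocity of joint board between -0.05 and 0.05 rad/s and linear speed of each of tube1, tube2, tube3, tube4, tube5 below 0.05 m/s); the robot touches nothing.
It fails at once if the timer is pushed away by more than 40 mm (distance of timer from where it was at the start of the episode above 0.04 m).
It fails at once if the vial is pushed away by more than 40 mm (distance of vial from where it was at the start of the episode above 0.04 m).
It fails at once if the tape is pushed away by more than 40 mm (distance of tape from where it was at the start of the episode above 0.04 m).
It fails at once if the vial is knocked over (angle between vial's own z axis and vertical above 0.6 rad).
It also fails if it takes over 58 s, if anything falls off the work surface, if the arm or the gripper's body presses on something with over 40 N, if the wrist force passes 120 N, or if a joint passes its speed limit or range.

## Working session

There is one attempt and no reset: what is moved stays moved. The work goes in short steps, Python scripts to look and compute and a tool call to move; the robot and the scene stay as the last step left them, time stands still between calls to the robot, and variables do not carry over. Pictures are saved under pics/ and viewed, at most 11 in all, crops included, and the job is handed in when it is done.

Besides the shell and the picture viewer there is one more tool, called after ">>>" as name(argument=value, ...) on one line, values as JSON. play_rows: Moves the arm, as the interface text tells. Its arguments: {"type":"object","properties":{"rot":{"type":"array"},"dp":{"type":"array"},"fingers":{"type":"array"},"force":{"type":"number"}},"required":["rot","dp","fingers"]}

```bash
mkdir -p pics; cat > h.py <<'E'
import numpy as np, cv2
from cell import ctrl
def cap(n,f=None):
    c=ctrl.capture(n)
    if f: cv2.imwrite('pics/'+f,cv2.cvtColor(c['img'],cv2.COLOR_RGB2BGR))
    return c
def R(c):
    r=np.array(c['rotation'],float)
    if r.shape==(3,3): return r
    from scipy.spatial.transform import Rotation as S
    return S.from_quat([r[1],r[2],r[3],r[0]]).as_matrix()
def ray(c,u,v,z):
    d=R(c)@np.array([(u-c['cx'])/c['fx'],(v-c['cy'])/c['fy'],1]); o=np.array(c['xyz'])
    return o+d*(z-o[2])/d[2]
def proj(c,p):
    q=R(c).T@(np.array(p)-np.array(c['xyz'])); return np.array([c['fx']*q[0]/q[2]+c['cx'],c['fy']*q[1]/q[2]+c['cy']])
E
python3 - <<'E'
from h import *
a=cap('scene','a.png');b=cap('side','b.png')
for c in(a,b):print(c['xyz'],R(c).round(3).tolist(),c['fx'])
im=np.vstack([a['img'],b['img']]); 
print(ctrl.observe())
E
```

```text
[ 0.06421567 -0.8279311   0.95077803] [[0.844, -0.361, 0.397], [-0.536, -0.589, 0.605], [0.015, -0.723, -0.691]] 486.16189108907236
[ 0.5274021  -1.04265267  0.57682465] [[1.0, 0.005, 0.011], [-0.007, -0.467, 0.884], [0.01, -0.884, -0.467]] 447.80519911774735
{'t': 0.1, 'q': array([-8.26815181e-02,  1.24248709e-01,  1.65185334e+00, -2.44253276e-04,
        1.36829042e+00, -8.26386786e-02]), 'joint_velocities': array([-0.0001872 ,  0.0002276 , -0.00072159,  0.00132734,  0.00022604,
       -0.00099929]), 'effort': array([ 2.60639694e-01, -4.15996456e+01, -3.68753672e+01,  1.99643215e-01,
       -3.69630167e-01,  3.14747205e-02]), 'ee_pos': array([ 6.49038996e-01, -7.25597560e-05,  2.13447548e-01]), 'tool_rot': array([-0.00099094,  0.70710374,  0.70710842, -0.00099603]), 'wrist_force': array([-0.10580639, -0.05221313, -0.85226582]), 'wrist_torque': array([-0.06250722,  0.09035791, -0.03645487]), 'grip_force': 0.0, 'finger_gap': 0.09542139492618805}
```

View pics/a.png

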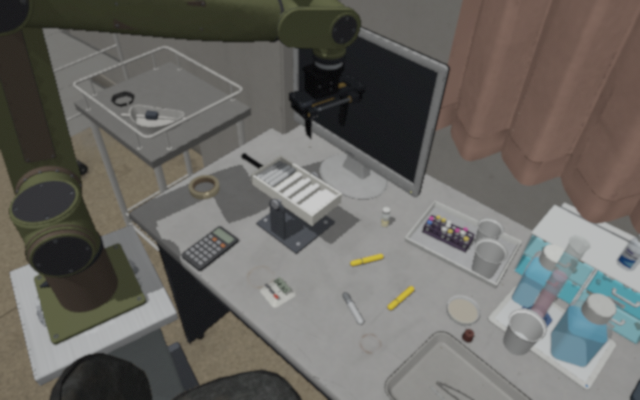

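View pics/b.png

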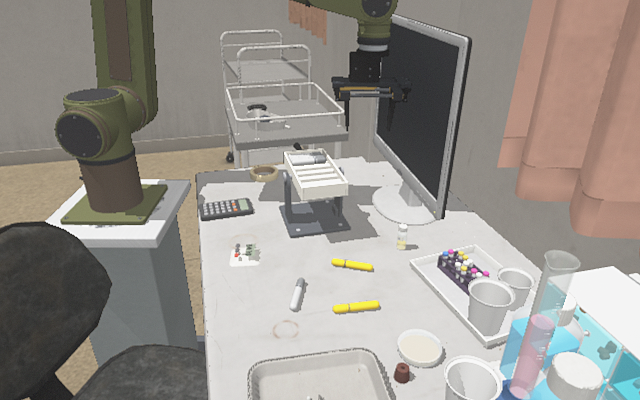

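Candidates for the loose tube: the silver one at scene (352,307) / side (297,293). The yellow look-alikes are at scene (367,260), (401,297) / side (352,265), (356,307). I choose the silver one and check it in a close crop.

```bash
python3 - <<'E'
from h import *
a=cap('scene');b=cap('side')
for n,u,v in[('tube',352,307)]: print(n,ray(a,u,v,.008))
print('tubeS',ray(b,297,293,.008),'vial',ray(b,402,248,0),'timer',ray(b,245,250,.019),'tape',ray(b,264,172,.01))
print('calc', ray(b,227,208,.02))
# tray corners on wall-top plane z=.147 approx
for p in[(254,180),(281,161),(341,198),(307,217)]: print('A',ray(a,*p,.147))
for p in[(285,153),(328,150),(347,184),(299,195)]: print('B',ray(b,*p,.147))
c1=cv2.resize(b['img'][140:240,260:360],None,fx=4,fy=4,interpolation=2)
c2=cv2.resize(b['img'][240:340,250:350],None,fx=4,fy=4,interpolation=2)
cv2.imwrite('pics/c.png',cv2.cvtColor(np.hstack([c1,c2]),4))
E
```

```text
tube [ 0.48967583 -0.36231329  0.008     ]
tubeS [ 0.48990284 -0.36708032  0.008     ] vial [ 0.72071491 -0.20169244  0.        ] timer [ 0.37225648 -0.23948704  0.019     ] tape [0.3677864  0.18174817 0.01      ]
calc [ 0.30066033 -0.05695388  0.02      ]
A [ 0.43674932 -0.00665444  0.147     ]
A [0.53013222 0.02211797 0.147     ]
A [ 0.58318941 -0.17152658  0.147     ]
A [ 0.48090841 -0.182008    0.147     ]
B [ 4.46702935e-01 -3.36239111e-04  1.47000000e-01]
B [0.55483033 0.02148424 0.147     ]
B [ 0.59225342 -0.17341384  0.147     ]
B [ 0.49032246 -0.22579588  0.147     ]
```

View pics/c.png

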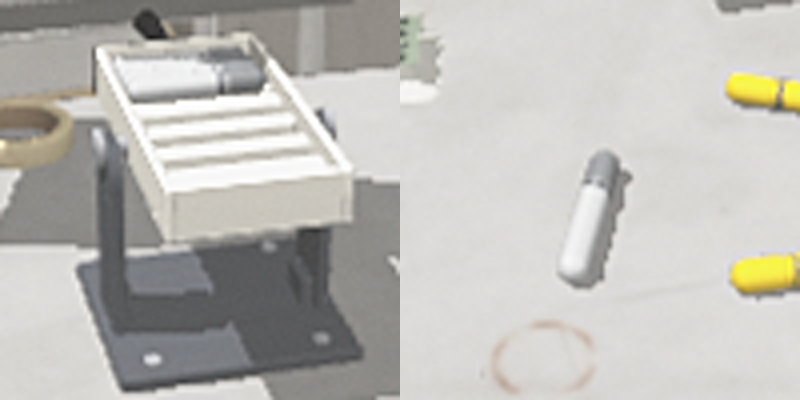

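The crop shows the silver-white tube lying at side (297.5,294) with its cap end at (301,278) and its other end at (294.5,311). It is not yellow. The tray's wall-top corners are at about (284,151), (322.5,149.5), (348,183) and (301,187). Four tubes are in the channel.

```bash
python3 - <<'E'
from h import *
b=cap('side');a=cap('scene')
P=[ray(b,*p,.147)[:2] for p in[(284.3,151.3),(322.5,149.5),(348,183),(301,187)]]
print(np.round(P,3)); m=np.mean(P,0);print('axle',m)
d=(P[2]+P[3]-P[0]-P[1])/2;print('len',np.linalg.norm(d),'yaw',np.degrees(np.arctan2(d[1],d[0])))
Q=[ray(b,*p,.01)[:2] for p in[(279.5,206.3),(290.5,236),(350.5,227)]]
print(np.round(Q,3),'base c',(Q[0]+Q[2])/2,'edge',np.linalg.norm(Q[1]-Q[0]),np.linalg.norm(Q[2]-Q[1]),np.degrees(np.arctan2(*(Q[1]-Q[0])[::-1])))
PA=[ray(a,*p,.147)[:2] for p in[(254,178),(281,160),(341,197),(308,217)]]
print('A',np.round(PA,3),np.mean(PA,0))
# tube by saturation/brightness mask in both
for c,(x,y),n in((b,(297,294),'s'),(a,(352,307),'a')):
    w=c['img'][y-35:y+35,x-30:x+30].astype(int); g=cv2.GaussianBlur(w.astype(np.uint8),(0,0),15).astype(int)
    T=[ray(c,*p,.008) for p in((300.9,278),(294.5,310.7))] if n=='s' else None
    if T: print(T,np.linalg.norm(T[0]-T[1]),(T[0]+T[1])/2,np.degrees(np.arctan2(*(T[0]-T[1])[1::-1])))
# orange-free: handle dark pixels
im=a['img'].astype(int);mk=(im.max(2)<45);mk[:140]=0;mk[175:]=0;mk[:,:235]=0;mk[:,266:]=0
v,u=np.nonzero(mk);print('handle A',u.min(),v[u==u.min()].mean(),u.max(),v[u==u.max()].mean(),ray(a,u.min()+2,v[u==u.min()].mean(),.125))
E
```

```text
[[ 0.444  0.011]
 [ 0.541  0.025]
 [ 0.595 -0.168]
 [ 0.493 -0.189]]
axle [ 0.51823337 -0.0805255 ]
len 0.20315310328929345 yaw -75.33419879958424
[[ 0.43  -0.029]
 [ 0.467 -0.169]
 [ 0.608 -0.129]] base c [ 0.51928054 -0.07881956] edge 0.1450944746447969 0.14725249205851287 -75.56225050000498
A [[ 0.44  -0.   ]
 [ 0.532  0.026]
 [ 0.585 -0.169]
 [ 0.483 -0.183]] [ 0.51009309 -0.08159395]
[array([ 0.49583683, -0.32113258,  0.008     ]), array([ 0.48739546, -0.41622917,  0.008     ])] 0.09547051194257136 [ 0.49161615 -0.36868088  0.008     ] 84.92736097608707
handle A 243 156.0 260 165.0 [0.47118834 0.11363922 0.125     ]
```

>>> play_rows(rot=[[0, 0, -1], [0, 0, -1], [0, 0, -1], [0, 0, -1], [0, 0, -1], [0, 0, 0], [0, 0, 0], [0, 0, 0]], dp=[[-0.02, -0.045, 0], [-0.02, -0.045, 0], [-0.02, -0.045, 0], [-0.02, -0.045, 0], [-0.02, -0.045, 0], [-0.02, -0.045, 0], [-0.02, -0.045, -0.005], [-0.019, -0.045, -0.01]], fingers=[0.3, 0.3, 0.3, 0.3, 0.3, 0.3, 0.3, 0.3], force=12)

```text
t: 1.1
ee_pos: [0.4909, -0.3624, 0.2012]
tool_rot: [0.002, 0.737, 0.676, 0.0]
wrist_force: [2.3, 0.0, -0.1]
finger_gap: 0.0664
grip_force: 0.0
```

>>> play_rows(rot=[[0, 0, 0], [0, 0, 0], [0, 0, 0]], dp=[[0, -0.006, -0.04], [0, 0, -0.04], [0, 0, 0]], fingers=[0.3, 0.3, 0.3])

```text
t: 1.4
ee_pos: [0.4875, -0.3637, 0.1129]
tool_rot: [-0.006, 0.738, 0.675, -0.0]
wrist_force: [1.0, 1.4, -2.2]
finger_gap: 0.0666
grip_force: 0.0
```

```bash
python3 - <<'E'
from h import *
c=cap('wrist','w.png');o=ctrl.observe();print(o['t'],o['ee_pos'],o['tool_rot'],c['xyz'],proj(c,o['ee_pos']))
print('pred',proj(c,[.4958,-.321,.008]),proj(c,[.4874,-.416,.008]))
E
```

```text
1.45 [ 0.48930531 -0.36474452  0.11653957] [-3.14023459e-03  7.37436650e-01  6.75408969e-01 -2.27758938e-04] [ 0.49512912 -0.2941229   0.28315017] [323.90307444 242.65848528]
pred [326.83486121 147.24780769] [326.33693402 247.58761295]
```

View pics/w.png

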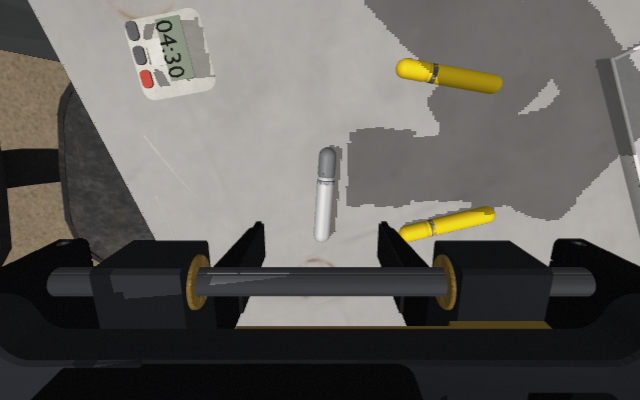

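The wrist view shows the silver tube between the fingers, with its ends at (328,147) and (321,241). The yellow look-alikes are clear to the right.

```bash
python3 - <<'E'
from h import *
c=cap('wrist')
a,b=ray(c,328,147,.008),ray(c,321,241.5,.008);print(a,b,(a+b)/2,np.linalg.norm(a-b),np.degrees(np.arctan2(*(a-b)[1::-1])))
print(ctrl.observe()['ee_pos'])
E
```

```text
[ 0.49909658 -0.3225781   0.008     ] [ 0.48499645 -0.4122922   0.008     ] [ 0.49204651 -0.36743515  0.008     ] 0.09081538553099408 81.06803984890634
[ 0.49102719 -0.36581619  0.11960451]
```

>>> play_rows(rot=[[0, 0, -3], [0, 0, 0], [0, 0, 0], [0, 0, 0], [0, 0, 0]], dp=[[0.001, -0.001, -0.04], [0, 0, -0.04], [0, 0, -0.025], [0, 0, -0.011], [0, 0, 0]], fingers=[0.3, 0.3, 0.3, 0.3, 0.3])

```text
t: 2.0
ee_pos: [0.4928, -0.3671, 0.0044]
tool_rot: [0.0, 0.754, 0.656, 0.0]
wrist_force: [2.3, 0.2, -0.0]
finger_gap: 0.0666
grip_force: 0.0
```

>>> play_rows(rot=[[0, 0, 0], [0, 0, 0], [0, 0, 0], [0, 0, 0], [0, 0, 0], [0, 0, 0]], dp=[[0, 0, 0], [0, 0, 0], [0, 0, 0], [0, 0, 0], [0, 0, 0], [0, 0, 0]], fingers=[1, 1, 1, 1, 1, 1])

```text
t: 2.6
ee_pos: [0.492, -0.3671, 0.0038]
tool_rot: [0.0, 0.755, 0.656, 0.0]
wrist_force: [2.5, 0.8, -0.1]
finger_gap: 0.0242
grip_force: 0.0
```

>>> play_rows(rot=[[0, 0, 0], [0, 0, 0], [0, 0, 0], [0, 0, -7], [0, 0, -7], [0, 0, -7]], dp=[[0, 0, 0], [0, 0, 0], [0, 0, 0.03], [0, 0, 0.045], [0, 0, 0.045], [0, 0, 0.045]], fingers=[1, 1, 1, 1, 1, 1])

```text
t: 3.2
ee_pos: [0.4916, -0.3667, 0.1699]
tool_rot: [-0.0, 0.863, 0.505, -0.0]
wrist_force: [2.6, -0.1, -0.8]
finger_gap: 0.0153
grip_force: 12.0
```

>>> play_rows(rot=[[0, 0, -6.5], [0, 0, -6.5], [0, 0, -6.5], [0, 0, -6.5], [0, 0, -6.5], [0, 0, -6.5], [0, 0, -6.5], [0, 0, 0]], dp=[[0, 0, 0.04], [0, 0.03, 0], [0.006, 0.04, 0], [0.006, 0.04, 0], [0.006, 0.04, 0], [0.006, 0.04, 0], [0.006, 0.04, 0], [0.006, 0.01, 0]], fingers=[1, 1, 1, 1, 1, 1, 1, 1])

```text
t: 4.0
ee_pos: [0.5279, -0.1238, 0.2085]
tool_rot: [-0.0, 0.991, 0.136, 0.0]
wrist_force: [1.0, -0.6, -1.1]
finger_gap: 0.0155
grip_force: 12.0
```

>>> play_rows(rot=[[0, 0, 0], [0, 0, 0]], dp=[[0, 0, 0], [0, 0, 0]], fingers=[1, 1])

```text
t: 4.2
ee_pos: [0.528, -0.1275, 0.2085]
tool_rot: [0.0, 0.991, 0.135, -0.0]
wrist_force: [1.7, -0.2, -1.4]
finger_gap: 0.0157
grip_force: 12.0
```

```bash
python3 - <<'E'
from h import *
c=cap('wrist','w2.png');o=ctrl.observe();print(o['t'],o['ee_pos'],o['tool_rot'],c['xyz'],proj(c,o['ee_pos']))
E
```

```text
4.25 [ 0.52790708 -0.12789456  0.20848874] [ 1.44329993e-04  9.90875975e-01  1.34776630e-01 -2.04087279e-04] [ 0.59741928 -0.10897482  0.37822147] [320.30629124 239.99726131]
```

View pics/w2.png

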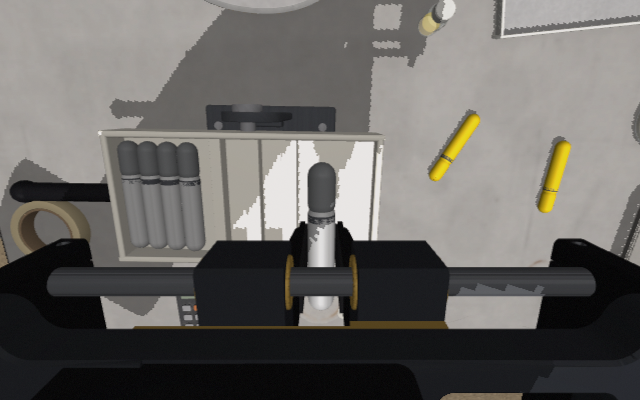

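The held tube is at (321,235) with its cap tip at (322,163), over the tray. The tray's outer wall corners are at (101,132), (382,136) and (121,261), the four channel tubes are at left, and the handle runs at row 191.

```bash
python3 - <<'E'
from h import *
c=cap('wrist');o=ctrl.observe()['ee_pos']
A,B,C=[ray(c,*p,.147)[:2] for p in((101,132),(382,136),(121,261))]
print(A,B,C,np.linalg.norm(A-B),np.linalg.norm(A-C))
x=(B-A)/np.linalg.norm(B-A);y=np.array([-x[1],x[0]]);print('yaw',np.degrees(np.arctan2(x[1],x[0])))
ax=A+x*.105-y*.053;print('axle',ax)
Cn=A-y*.106;print('C check',(C-Cn)@x,(C-Cn)@y)
T=ray(c,321.5,163,o[2]+.004)[:2];M=T-y*.045
print('tube mid',M,'tcp',o,'in board',(M-ax)@x,(M-ax)@y,'tcp in board',(o[:2]-ax)@x,(o[:2]-ax)@y)
H=ray(c,12,191,.125)[:2];print('handle ball end in board',(H-ax)@x,(H-ax)@y)
for u in (248,300):
  p=ray(c,u,160,.133)[:2]; print('u',u,(p-ax)@x)
W=ray(c,322,175,o[2]+.004)[:2]
for u,v in((129,143),(187,143),(138,250),(196,250)):
  p=ray(c,u,v,.14)[:2]; print((p-ax)@x,(p-ax)@y)
d=.048-(o[:2]-ax)@x; e=-(M-ax)@y; print('need dp',d*x+e*y)
E
```

```text
[0.54153554 0.04230028] [ 0.59386153 -0.15681126] [0.44115482 0.01696087] 0.2058723162137101 0.10352958322328831
yaw -75.27575796554339
axle [ 0.5169636  -0.07272242]
C check -0.0010062207768379793 0.0024753067034920125
tube mid [ 0.52903234 -0.12800833] tcp [ 0.52783415 -0.12810427  0.20849451] in board 0.05653781641794899 -0.002379462240360135 tcp in board 0.05632607052612787 -0.0035626835477283944
handle ball end in board -0.2035098569929428 0.0015999079835182436
u 248 -0.0015982442466748
u 300 0.039700017735900706
-0.08993129592726923 0.044597482146364095
-0.045776807822765775 0.045216718932577483
-0.09520248553700644 -0.04384422954831595
-0.04681113261758356 -0.043149961661753146
need dp [0.00018511 0.00865743]
```

>>> play_rows(rot=[[0, 0, 0], [0, 0, 0], [0, 0, 0], [0, 0, 0], [0, 0, 0]], dp=[[0.001, 0.009, -0.03], [0, 0, -0.02], [0, 0, -0.01], [0, 0, -0.0075], [0, 0, 0]], fingers=[1, 1, 1, 1, 1])

```text
t: 4.8
ee_pos: [0.5286, -0.1185, 0.1405]
tool_rot: [-0.0, 0.991, 0.134, -0.001]
wrist_force: [2.1, 0.7, 0.3]
finger_gap: 0.0154
grip_force: 12.0
```

```bash
python3 - <<'E'
from h import *
c=cap('wrist','w3.png');o=ctrl.observe();print(o['t'],o['ee_pos'],o['wrist_force'],o['grip_force'])
b=cap('side')
w=cv2.resize(b['img'][130:230,265:365],None,fx=4,fy=4,interpolation=2)
x=cv2.resize(c['img'][90:290,200:400],None,fx=2,fy=2)
cv2.imwrite('pics/w3.png',cv2.cvtColor(np.hstack([w,x]),4))
E
```

```text
4.85 [ 0.52914815 -0.11857946  0.14144466] [ 1.64421051 -0.05536504 -1.06903509] 11.983322203159332
```

View pics/w3.png

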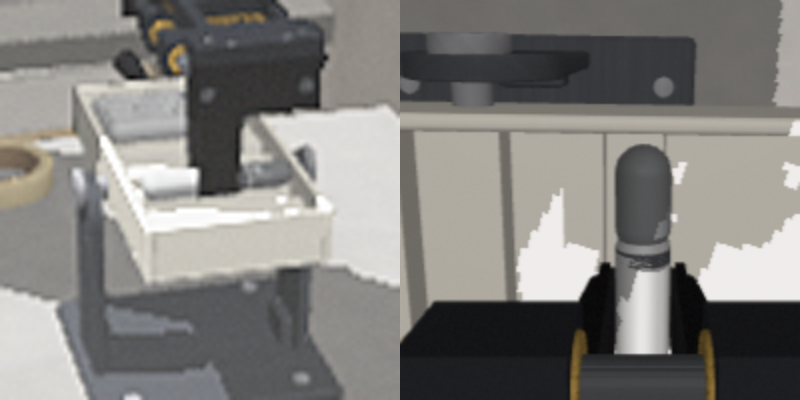

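Side view: the tube sits inside the tray walls. Wrist view: the tube is centred at column 321, about 11 mm beyond the pocket-3 edge at 302. I nudge it 2 mm and release.

>>> play_rows(rot=[[0, 0, 0], [0, 0, 0], [0, 0, 0], [0, 0, 0], [0, 0, 0], [0, 0, 0], [0, 0, 0]], dp=[[0, 0.002, -0.001], [0, 0, 0], [0, 0, 0], [0, 0, 0], [0, 0, 0], [0, 0, 0.03], [0, 0, 0.04]], fingers=[1, 0.65, 0.65, 0.65, 0.65, 0.65, 0.65])

```text
t: 5.6
ee_pos: [0.5272, -0.1155, 0.208]
tool_rot: [-0.001, 0.991, 0.135, -0.003]
wrist_force: [2.3, -0.1, 0.2]
finger_gap: 0.0332
grip_force: 0.0
```

```bash
python3 - <<'E'
from h import *
c=cap('wrist');b=cap('side');o=ctrl.observe();print(o['t'],o['ee_pos'],o['q'])
w=cv2.resize(b['img'][130:230,265:365],None,fx=4,fy=4,interpolation=2)
x=cv2.resize(c['img'][90:290,80:400],None,fx=1.25,fy=2)
cv2.imwrite('pics/w4.png',cv2.cvtColor(np.hstack([w,x]),4))
E
```

```text
5.7 [ 0.53232801 -0.11705914  0.21702711] [-3.14979492e-01 -1.18327966e-01  1.88896126e+00  4.70881786e-05
  1.35956707e+00  9.85277654e-01]
```

View pics/w4.png

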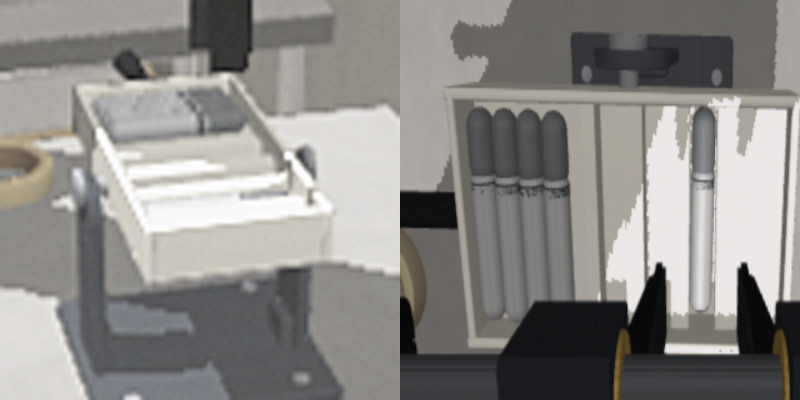

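Tube 5 has dropped into pocket 3, with its centre at crop column 702 between the pocket edges. The four others are still in the channel. Next I go to the handle.

>>> play_rows(rot=[[0, 0, 8.15], [0, 0, 8.15], [0, 0, 8.15], [0, 0, 8.15], [0, 0, 8.15], [0, 0, 8.15], [0, 0, 8.15], [0, 0, 8.15]], dp=[[-0.0068, 0.0256, 0.002], [-0.0068, 0.0256, 0], [-0.0068, 0.0256, 0], [-0.0068, 0.0256, 0], [-0.0068, 0.0256, 0], [-0.0068, 0.0256, 0], [-0.0066, 0.0256, 0], [-0.0066, 0.0256, 0]], fingers=[0.4, 0.4, 0.4, 0.4, 0.4, 0.4, 0.4, 0.4])

```text
t: 6.5
ee_pos: [0.4744, 0.0898, 0.2116]
tool_rot: [-0.0, 0.76, 0.65, -0.0]
wrist_force: [1.4, 1.1, -0.7]
finger_gap: 0.0573
grip_force: 0.0
```

>>> play_rows(rot=[[0, 0, 8], [0, 0, 8], [0, 0, 8], [0, 0, 0], [0, 0, 0]], dp=[[0, 0, 0], [0, 0, 0], [0, 0, 0], [0, 0, 0], [0, 0, 0]], fingers=[0.4, 0.4, 0.4, 0.4, 0.4])

```text
t: 7.0
ee_pos: [0.4748, 0.0887, 0.2118]
tool_rot: [-0.0, 0.612, 0.791, -0.0]
wrist_force: [2.8, 1.1, -0.5]
finger_gap: 0.0571
grip_force: 0.0
```

```bash
python3 - <<'E'
from h import *
c=cap('wrist','w5.png');o=ctrl.observe();print(o['t'],o['ee_pos'],o['tool_rot'],o['finger_gap'])
x=np.array([.254,-.967]);ax=np.array([.517,-.0715])
for s in(.195,.165,.11):print(s,proj(c,[*(ax-s*x),.125]))
im=c['img'].astype(int)
for v in range(0,260,20):
  d=np.nonzero(im[v].max(1)<40)[0]; d=d[(d>150)&(d<480)]
  if len(d): print(v,d.min(),d.max(),len(d))
E
```

```text
7.05 [0.47487587 0.08871005 0.21182301] [-1.53067939e-04  6.11851672e-01  7.90972496e-01 -1.36544913e-04] 0.05707403476508364
0.195 [320.88867885 165.62980458]
0.165 [320.98114423 200.23867066]
0.11 [321.13751835 258.76793643]
160 317 328 12
180 314 331 18
200 204 331 21
220 209 331 19
240 211 394 72
```

View pics/w5.png

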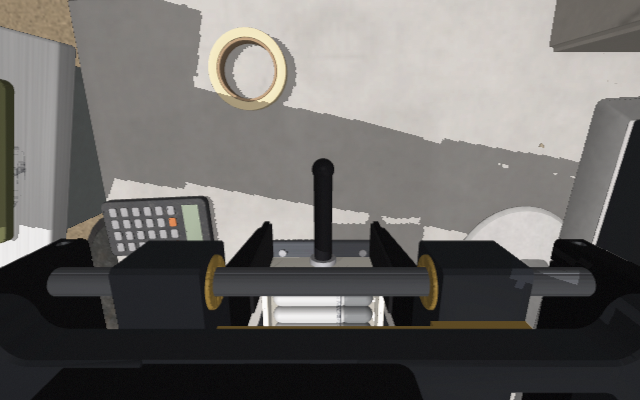

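The wrist view shows the handle ball at (323,168) and the stem at column 322, between the fingers and as predicted. I descend and grip.

>>> play_rows(rot=[[0, 0, 0], [0, 0, 0], [0, 0, 0], [0, 0, 0]], dp=[[0.001, 0, -0.04], [0, 0, -0.04], [0, 0, -0.02], [0, 0, -0.006]], fingers=[0.4, 0.4, 0.4, 0.4])

```text
t: 7.45
ee_pos: [0.4737, 0.0885, 0.1028]
tool_rot: [-0.002, 0.612, 0.791, -0.002]
wrist_force: [1.2, 0.4, -0.5]
finger_gap: 0.0571
grip_force: 0.0
```

>>> play_rows(rot=[[0, 0, 0], [0, 0, 0], [0, 0, 0], [0, 0, 0], [0, 0, 0], [0, 0, 0], [0, 0, 0]], dp=[[0, 0, 0], [0, 0, 0], [0, 0, 0], [0, 0, 0], [0, 0, 0], [0, 0, 0], [0, 0, 0]], fingers=[1, 1, 1, 1, 1, 1, 1], force=15)

```text
t: 8.15
ee_pos: [0.4763, 0.0888, 0.1066]
tool_rot: [0.0, 0.611, 0.792, 0.0]
wrist_force: [2.4, 0.4, 2.0]
finger_gap: 0.0157
grip_force: 15.0
```

>>> play_rows(rot=[[0, 0, 0], [0, 0, 0], [0, 0, 0], [0, 0, 0], [0, 0, 0], [0, 0, 0], [0, 0, 0], [0, 0, 0]], dp=[[0, 0, 0.004], [0, 0, 0.004], [0, 0, 0.004], [0, -0.0005, 0.004], [0, -0.0005, 0.004], [0, -0.0005, 0.004], [0.0005, -0.0007, 0.004], [0.0005, -0.001, 0.004]], fingers=[1, 1, 1, 1, 1, 1, 1, 1])

```text
t: 8.95
ee_pos: [0.4771, 0.0858, 0.1382]
tool_rot: [-0.0, 0.611, 0.792, 0.0]
wrist_force: [4.3, 1.7, -2.5]
finger_gap: 0.0153
grip_force: 15.0
```

>>> play_rows(rot=[[0, 0, 0], [0, 0, 0], [0, 0, 0], [0, 0, 0], [0, 0, 0], [0, 0, 0], [0, 0, 0], [0, 0, 0]], dp=[[0, 0, 0.003], [0, 0, 0], [0, 0, 0], [0, 0, 0], [0, 0, 0], [0, 0, 0], [0, 0, 0], [0, 0, 0]], fingers=[1, 1, 1, 1, 1, 1, 1, 1])

```text
t: 9.75
ee_pos: [0.4773, 0.0852, 0.1414]
tool_rot: [0.0, 0.611, 0.792, -0.0]
wrist_force: [3.8, -3.0, -0.5]
finger_gap: 0.0155
grip_force: 15.0
```

>>> play_rows(rot=[[0, 0, 0], [0, 0, 0], [0, 0, 0], [0, 0, 0], [0, 0, 0], [0, 0, 0], [0, 0, 0], [0, 0, 0]], dp=[[0.0003, -0.001, 0.004], [0.0003, -0.001, 0.004], [0.0003, -0.001, 0.004], [0.0003, -0.0013, 0.004], [0.0003, -0.0014, 0.004], [0.0004, -0.0015, 0.004], [0.0004, -0.0015, 0.004], [0.0004, -0.0015, 0.004]], fingers=[1, 1, 1, 1, 1, 1, 1, 1])

```text
t: 10.55
ee_pos: [0.4797, 0.0757, 0.1727]
tool_rot: [-0.0, 0.611, 0.792, 0.0]
wrist_force: [5.7, -0.4, -3.1]
finger_gap: 0.0155
grip_force: 15.0
```

>>> play_rows(rot=[[0, 0, 0], [0, 0, 0], [0, 0, 0], [0, 0, 0], [0, 0, 0], [0, 0, 0], [0, 0, 0], [0, 0, 0]], dp=[[0, 0, 0.001], [0, 0, 0], [0, 0, 0], [0, 0, 0], [0, 0, 0], [0, 0, 0], [0, 0, 0], [0, 0, 0]], fingers=[1, 1, 1, 1, 1, 1, 1, 1])

```text
t: 11.35
ee_pos: [0.4798, 0.0753, 0.174]
tool_rot: [0.0, 0.611, 0.792, 0.0]
wrist_force: [6.1, -1.4, -1.2]
finger_gap: 0.0156
grip_force: 15.0
```

```bash
python3 - <<'E'
from h import *
a=cap('scene');b=cap('side');o=ctrl.observe();print(o['t'],o['ee_pos'],o['wrist_force'],o['finger_gap'])
w=cv2.resize(b['img'][130:230,265:365],None,fx=4,fy=4,interpolation=2)
x=cv2.resize(a['img'][140:240,245:345],None,fx=4,fy=4,interpolation=2)
cv2.imwrite('pics/w6.png',cv2.cvtColor(np.hstack([w,x]),4))
E
```

```text
11.45 [0.47983254 0.07522596 0.17393488] [ 5.11556553 -1.83447337 -1.39369813] 0.015383280601265115
```

View pics/w6.png

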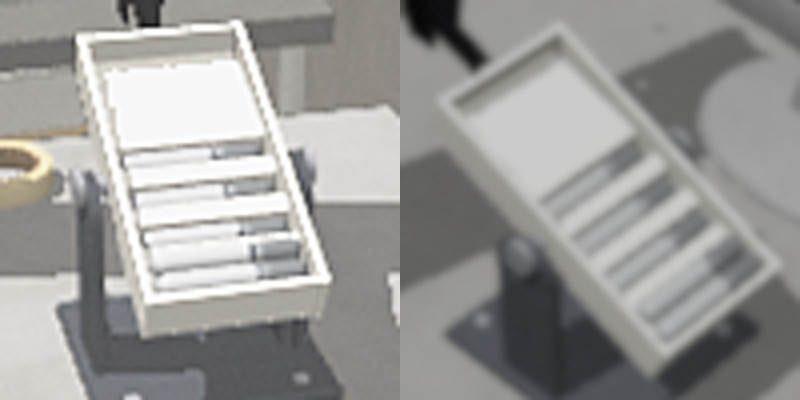

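All three pockets are filled, and two tubes lie at the far end against the wall (side crop rows 250 and 275). Next I lower the handle.

>>> play_rows(rot=[[0, 0, 0], [0, 0, 0], [0, 0, 0], [0, 0, 0], [0, 0, 0], [0, 0, 0], [0, 0, 0], [0, 0, 0]], dp=[[-0.001, 0.003, -0.0085], [-0.001, 0.0027, -0.0085], [-0.0005, 0.0023, -0.0085], [-0.0005, 0.002, -0.0085], [-0.0005, 0.0015, -0.0085], [0, 0.001, -0.0085], [0, 0.0007, -0.0085], [0, 0.0003, -0.0085]], fingers=[1, 1, 1, 1, 1, 1, 1, 1])

```text
t: 12.25
ee_pos: [0.4762, 0.0892, 0.1054]
tool_rot: [-0.0, 0.611, 0.792, 0.0]
wrist_force: [3.5, 3.2, 2.2]
finger_gap: 0.0158
grip_force: 15.0
```

>>> play_rows(rot=[[0, 0, 0], [0, 0, 0], [0, 0, 0], [0, 0, 0], [0, 0, 0], [0, 0, 0], [0, 0, 0], [0, 0, 0]], dp=[[0, -0.0003, -0.0085], [0, -0.0007, -0.0085], [0, -0.001, -0.0085], [0.0005, -0.0015, -0.0085], [0.0005, -0.002, -0.0085], [0.0005, -0.0023, -0.0085], [0.001, -0.0027, -0.0085], [0.001, -0.003, -0.0085]], fingers=[1, 1, 1, 1, 1, 1, 1, 1])

```text
t: 13.05
ee_pos: [0.4799, 0.075, 0.0376]
tool_rot: [0.0, 0.611, 0.792, -0.0]
wrist_force: [4.5, -0.7, 2.2]
finger_gap: 0.0154
grip_force: 15.0
```

>>> play_rows(rot=[[0, 0, 0], [0, 0, 0], [0, 0, 0], [0, 0, 0], [0, 0, 0], [0, 0, 0], [0, 0, 0], [0, 0, 0]], dp=[[0, 0, 0], [0, 0, 0], [0, 0, 0], [0, 0, 0], [0, 0, 0], [0, 0, 0], [0, 0, 0], [0, 0, 0]], fingers=[1, 1, 1, 1, 1, 1, 1, 1])

```text
t: 13.85
ee_pos: [0.4799, 0.0749, 0.0373]
tool_rot: [0.001, 0.611, 0.792, -0.0]
wrist_force: [7.1, 0.6, -1.9]
finger_gap: 0.0157
grip_force: 15.0
```

```bash
python3 - <<'E'
from h import *
a=cap('scene');b=cap('side');o=ctrl.observe();print(o['t'],o['ee_pos'],o['wrist_force'],o['finger_gap'])
w=cv2.resize(b['img'][130:230,265:365],None,fx=4,fy=4,interpolation=2)
x=cv2.resize(a['img'][140:240,245:345],None,fx=4,fy=4,interpolation=2)
cv2.imwrite('pics/w7.png',cv2.cvtColor(np.hstack([w,x]),4))
E
```

```text
13.95 [0.47991574 0.07489413 0.03733555] [ 6.80345685  1.16389928 -1.36346947] 0.015468717643078122
```

View pics/w7.png

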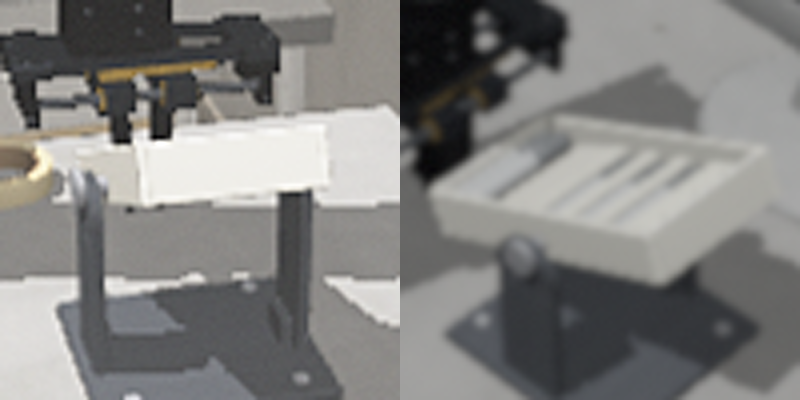

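Two tubes are back in the channel, the plain deck is empty and three grey tubes show in the pockets (scene crop). I level the board and release.

>>> play_rows(rot=[[0, 0, 0], [0, 0, 0], [0, 0, 0], [0, 0, 0], [0, 0, 0], [0, 0, 0], [0, 0, 0], [0, 0, 0]], dp=[[-0.001, 0.003, 0.0086], [-0.001, 0.0027, 0.0086], [-0.0005, 0.0023, 0.0086], [-0.0005, 0.002, 0.0086], [-0.0005, 0.0015, 0.0086], [0, 0.001, 0.0086], [0, 0.0007, 0.0086], [0, 0.0003, 0.0086]], fingers=[1, 1, 1, 1, 1, 1, 1, 1])

```text
t: 14.75
ee_pos: [0.4764, 0.0886, 0.106]
tool_rot: [0.0, 0.611, 0.792, 0.0]
wrist_force: [8.5, 0.1, -3.2]
finger_gap: 0.0157
grip_force: 15.0
```

>>> play_rows(rot=[[0, 0, 0], [0, 0, 0], [0, 0, 0], [0, 0, 0], [0, 0, 0], [0, 0, 0], [0, 0, 0], [0, 0, 0]], dp=[[0, 0, 0], [0, 0, 0], [0, 0, 0], [0, 0, 0], [0, 0, 0], [0, 0, 0], [0, 0, 0], [0, 0, 0]], fingers=[1, 1, 1, 0.4, 0.4, 0.4, 0.4, 0.4])

```text
t: 15.55
ee_pos: [0.4758, 0.0888, 0.1066]
tool_rot: [-0.0, 0.611, 0.792, -0.0]
wrist_force: [1.6, 1.3, -0.6]
finger_gap: 0.0502
grip_force: 0.0
```

>>> play_rows(rot=[[0, 0, 0], [0, 0, 0], [0, 0, 0], [0, 0, 0], [0, 0, 0], [0, 0, 0], [0, 0, 0], [0, 0, 0]], dp=[[0, 0, 0.02], [0, 0, 0.04], [0, 0, 0.04], [0, 0, 0.03], [0, 0, 0], [0, 0, 0], [0, 0, 0], [0, 0, 0]], fingers=[0.4, 0.4, 0.4, 0.4, 0.4, 0.4, 0.4, 0.4])

```text
t: 16.35
ee_pos: [0.4752, 0.0888, 0.2347]
tool_rot: [-0.001, 0.611, 0.792, -0.001]
wrist_force: [2.2, 1.4, -0.4]
finger_gap: 0.0572
grip_force: 0.0
```

```bash
python3 - <<'E'
from h import *
a=cap('scene');b=cap('side');o=ctrl.observe();print(o['t'],o['ee_pos'],o['wrist_force'],o['finger_gap'])
w=cv2.resize(b['img'][130:230,265:365],None,fx=4,fy=4,interpolation=2)
x=cv2.resize(a['img'][140:240,245:345],None,fx=4,fy=4,interpolation=2)
cv2.imwrite('pics/w8.png',cv2.cvtColor(np.hstack([w,x]),4))
E
```

```text
16.45 [0.47543012 0.08880318 0.23523587] [1.3205633  0.78866388 0.14788325] 0.056922832710189886
```

View pics/w8.png

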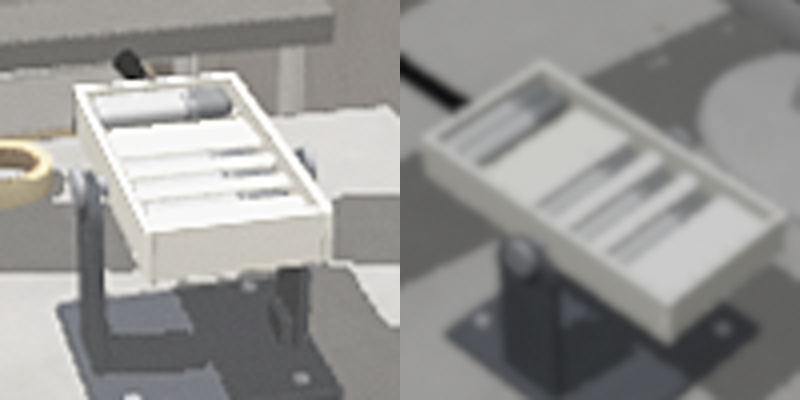

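The board is level, with its corners where they were at the start (side crop (75,88), (330,210)). One tube is in each pocket and two are in the channel, so I hand in.

```bash
python3 -c "
from cell import ctrl
print(ctrl.close_job())"
```

```text
the job is handed in; nothing more can be done
None
```

The job is handed in (no verdict was returned): the last pictures show one tube in each of the three pockets, two in the channel and the board level; the arm did not touch the timer, vial or tape.

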